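# Knock down the broad cap-setting plunger with a mallet

### The job

Set the cap on the wider vial: take the mallet out of its stand, hold it by its handle, and knock the broad plunger fully down with a brisk blow (or several) of the mallet's face. Then stand the mallet on its bottom face on the grey mat, and leave it there. Do not touch either plunger with the gripper, leave the slim plunger as it is, and do not disturb the other things on the bench.

Things in the scene. Friction and masses are not known exactly. Their poses are not given: they have to be found in the camera images.
- mallet: Mallet, 0.3 kg. Head: block 44 (x) x 40 (y) mm, 60 tall, white faces top and bottom; origin at the centre of the bottom face, z up. Wooden handle 16 wide (y), 26 tall, axis 30 mm above the bottom face, along -x to 174 mm. Starts in the stand, face 5 mm over the bench, handle sunk in the slot: only the head can be gripped. It stands by itself on its bottom face, handle level.
- stand: The mallet's fixed dark steel stand. Origin on the bench under the stowed mallet's head. Base plate 5 mm thick, 70 mm wide, x from -195 to +37 mm; the handle's slot lies between two walls (38 mm over both, tops 57 mm over the bench, x from -190 to -34 mm), closed at the far end.
- mat: Fixed square grey mat on the bench, 140 x 140 mm, 4 mm thick; origin at the centre of its underside, x and y along its edges.
- press_broad: Fixed cap-setting press with the broad plunger (32 mm across) over the wider vial. Base 90 (x) x 100 (y) mm, 16 tall; two upright pillars 14 mm across at y = +37 and -37 mm, tops 150 mm over the bench; deck 40 (x) x 88 (y) mm between them, top at 72 mm, with 22 mm collars to 74 mm. The plunger stands midway between the pillars. Origin: centre of the underside.
- plunger_broad_top (a point): Centre of the flat top of the broad plunger: 105 mm over the bench when fully up, 89 mm when fully down.
- plunger_broad (a joint): How far the broad plunger has been driven down, m: 0 fully up, 0.016 fully down (end stop). Spring with friction: about 5 N moves it, and it stays where it is left.
- press_slim: A press of the same build and sizes but with a slim plunger, 15 mm across, over a thin vial. Not to be used.
- plunger_slim_top (a point): Centre of the top of the slim plunger, 105 mm over the bench when fully up.
- plunger_slim (a joint): How far the slim plunger is down, m: 0 up, 0.016 down.
- tube_a: Bystander: upright sample tube with a blue cap, 34 mm across the cap, 75 mm tall. Loose; origin at the centre of its underside.
- tube_b: Bystander: a second tube like tube_a. Loose; origin at the centre of its underside.
- water: Bystander: water bottle, 60 mm across, 180 mm tall. Loose; origin at the centre of its underside.
- beaker: Bystander: empty glass beaker standing mouth-up, 64 mm across, 85 mm tall. Loose; origin at the centre of its underside.
- vial: Bystander: small capped vial, 28 mm across the cap, 45 mm tall, standing on the mat near an edge. Loose; origin at the centre of its underside.
- jar: Bystander: small amber jar with a white lid, 44 mm across, 50 mm tall. Loose; origin at the centre of its underside.
- rack: Bystander: white tube rack, 70 x 160 mm, 95 mm tall to the tube caps. Loose; origin at the centre of its underside.
Mind the look-alikes: they are no part of the job. Several things have the shape of the mallet; the one meant has the colours described above. There is more than one size of the mat; the job needs the smaller.

How it is judged:
On the way, in this order (a step that is already met when the one before it is completed fails the run):
1. the mallet, held by its handle (gripper at least 30 mm from the middle of the head, along the handle), strikes the broad plunger and drives it down at more than 0.06 m/s (contact force between mallet and plunger_broad above 0.5 N and velocity of joint plunger_broad above 0.06 m/s and contact force between the fingers and mallet above 1 N and x of the grasp point in the frame of mallet below -0.03 m).
2. the broad plunger is fully down and the mallet has been lifted off it (value of joint plunger_broad above 0.0145 m and contact force between mallet and plunger_broad below 0.1 N and distance between mallet and plunger_broad_top above 0.03 m), for 0.1 s.
At the end, for the whole second after the job is handed in: The broad plunger is fully down (at least 14.5 of its 16 mm), and the mallet stands at rest on the mat on its bottom face (within 0.12 rad of upright), released, the middle of its face within the mat's edges (x of mallet in the frame of mat between -0.07 and 0.07 m and y of mallet in the frame of mat between -0.07 and 0.07 m and height (world z) of mallet between 0 and 0.01 m and angle between mallet's own z axis and vertical below 0.12 rad and value of joint plunger_broad above 0.0145 m and linear speed of mallet below 0.02 m/s); the robot touches nothing.
It fails at once if the slim plunger is pushed 8 mm down or further (value of joint plunger_slim above 0.008 m).
It fails at once if the gripper presses on a plunger (contact force between the fingers and plunger_broad above 1 N or contact force between the fingers and plunger_slim above 1 N).
It fails at once if a bystander is moved by more than 30 mm or tipped by more than 0.5 rad (distance of any of tube_a, tube_b, water, beaker, vial, jar, rack from where it was at the start of the episode above 0.03 m or angle between any of tube_a, tube_b, water, beaker, vial, jar, rack's own z axis and vertical above 0.5 rad).
It also fails if it takes over 64 s, if anything falls off the work surface, if the arm or the gripper's body presses on something with over 40 N, if the wrist force passes 120 N, or if a joint passes its speed limit or range.

### The arm

A 6-joint arm with a two-finger parallel gripper is mounted at the origin on the work surface. World frame = base frame: x ahead of the robot, y to its left, z up, the work surface at z = 0. Lengths are in m, angles in rad, forces in N, time in s.
With the tool pointing down it reaches from about 0.25 to 0.8 m from the base axis. Payload 8.5 kg.
Tool frame: the origin (TCP) lies at the very end of the fingers, on their centre line; the grasp point (between the pads) lies 19 mm behind it; z points along the fingers, y is the line along which they close (so a half turn about z gives the same grasp; the last joint's range is limited). The gripper opens to 85 mm and grips with 20 to 120 N. Pads are 22 mm wide; open, the fingers measure 114 mm over their backs; the gripper's body (76 mm by 85 mm) begins 54 mm behind the grasp point. The pads swing forward as they close: fully open they stand 13 mm farther back than shut.
Start: joints at [-1.165, 0.238, -0.013, 1.319, 0, 1.571], TCP at [0.207, -0.482, 0.231] pointing down, gripper open.
Joint ranges: [-2.66, 2.66], [-1.03, 1.9], [-1.14, 1.46], [-1.82, 2.27], [-1.45, 1.34], [-3.14, 3.14]. Speed limits (rad/s): [2.22, 2.22, 2.79, 3.14, 3.14, 3.14].

### API

Orientations are given as a rotation vector (axis times angle).
In Python, from rig import read_state, cams, bot, spotter gives the robot as it stands.
- The arm moves only by the tool apply_moves, never from a script. Its argument "motion" is a list of rows, each a list of 7 numbers: the gripper's target within -1 to 1 (fully open at 1, half-way at 0, shut at -1), then the shift along the world's x, y, z in mm, then the turn, a rotation vector about the world's x, y, z in rad. In form: [[hand, dx, dy, dz, rx, ry, rz], ...]. A call has 1 to 10 rows; each row is the pose to reach, as a shift and turn from the pose commanded when the call began; what a row does not reach only later rows make up. A row lasts 1/8 s, in which the tool goes at most 62.5 mm and 10.7 degrees, less where a joint would pass 70% of its speed; a pose out of reach is approached as far as the arm can. A call with a gripper value outside its range is refused whole. The fingers move at their own pace and stop on an object; "grip_force" is the grip in N (left out, the last holds). Time passes only in rows, so rows that repeat a pose let the fingers close. It gives the time, the measured TCP pose, the force, the opening and the grip force at its end, in the units of the state.
- read_state(): the state, without advancing time (a new reading comes with each control period).
- cams.read_camera(name): name is "scene" or "top" or "wrist"; returns a dict with "img" (480x640x3 uint8, red, green, blue), "fx", "fy", "cx", "cy" (pixels), "xyz" and "attitude" of the camera in the world; the wrist camera has in their place "hand_eye" (4x4, takes a point from camera to tool coordinates, whose origin is the TCP and whose axes are the flange's). Camera axes: x right, y down, z forward; pixel columns grow to the right and rows downward; lengths in m; the calibration is good to about 2 mm. A picture is of the moment at which its call begins: read the wrist's pose just before it. There is no depth.
- bot.close_job(): hands the job in; it is judged then, once.
Trained networks look in a picture, given as the dict that the camera call returned (one of the last four; its "shot" number tells which), for a name from the list of things; names that differ only in an ending like _2 or _b are one class to them, and where a whole thing is asked for, a point or a joint stands for the part that bears it (a point fixed in the world has none). Each returns a list of dicts, best first, with "confidence" (0 to 1); they miss things now and then, are a little off and sometimes report something else, mostly with a low value. They report only what shows in the picture. A call takes as long as a camera call. They do not tell look-alikes from the thing itself.
- spotter.silhouettes(picture, target): "region" (480x640 bool, what is visible of it) and "rect" ([left, top, width, height] in pixels, round what is visible of it).
- spotter.spot_point(picture, target): "location" ([column, row] in pixels: a listed point, or the origin of a listed thing).
The state is a dict: "time_s": time; "joint_pos": joint angles; "qd": joint speeds; "joint_torque": joint torques, N m; "tool_pos": TCP position; "tcp_rot": TCP orientation; "ft_force": force on the tool from outside, world axes, zero at the start; "torque": the same for the moment, N m; "finger_gap": finger opening in m; "finger_force": force on a finger pad.
Only numpy, scipy, OpenCV 4.12 (cv2) and the standard library are available. Lean on these libraries where they do the work, as an engineer would, in place of code of your own. Each camera call takes 0.05 s, during which the arm holds its last target. There are 200 camera calls.

## Working session

There is one attempt and no reset: what is moved stays moved. The work goes in short steps, Python scripts to look and compute and a tool call to move; the robot and the scene stay as the last step left them, time stands still between calls to the robot, and variables do not carry over. Pictures are saved under pics/ and viewed, at most 10 in all, crops included, and the job is handed in when it is done.

Besides the shell and the picture viewer there is one more tool, called as name(argument=value, ...), one argument or row to a line, values as JSON. apply_moves: Moves the arm, as the interface text tells. Its arguments: {"type":"object","properties":{"motion":{"type":"array"},"grip_force":{"type":"number"}},"required":["motion"]}

```bash
mkdir -p pics
cat > h.py <<'E'
import numpy as np,cv2
from scipy.spatial.transform import Rotation as R
from rig import read_state,cams,bot,spotter
def rot(a):
    a=np.array(a,float)
    return a if a.shape==(3,3) else (R.from_quat(a).as_matrix() if a.size==4 else R.from_rotvec(a).as_matrix())
def shot(n):
    s=read_state(); p=cams.read_camera(n)
    if n=="wrist":
        T=np.eye(4);T[:3,:3]=rot(s["tcp_rot"]);T[:3,3]=s["tool_pos"];T=T@np.array(p["hand_eye"])
        p["C"],p["Rm"]=T[:3,3],T[:3,:3]
    else: p["C"],p["Rm"]=np.array(p["xyz"]),rot(p["attitude"])
    return p
def ray(p,u,z):
    d=p["Rm"]@np.array([(u[0]-p["cx"])/p["fx"],(u[1]-p["cy"])/p["fy"],1]); C=p["C"]
    return C+d*(z-C[2])/d[2]
def proj(p,X):
    c=p["Rm"].T@(np.array(X)-p["C"]); return c[0]/c[2]*p["fx"]+p["cx"],c[1]/c[2]*p["fy"]+p["cy"]
def save(p,f,crop=None,s=1):
    im=p["img"][:,:,::-1]
    if crop: im=im[crop[1]:crop[3],crop[0]:crop[2]]
    cv2.imwrite("pics/"+f,cv2.resize(im,None,fx=s,fy=s,interpolation=cv2.INTER_CUBIC))
E
python3 - <<'E'
from h import *
ps={}
for n in("top","scene"):
    p=shot(n);ps[n]=p;print(n,p["C"].round(3),p["Rm"].round(2).tolist(),p["fx"])
    for t,z in dict(mallet=.005,stand=0,mat=0,press_broad=0,plunger_broad_top=.105,press_slim=0,plunger_slim_top=.105,tube_a=0,water=0,beaker=0,vial=.004,jar=0,rack=0).items():
        print(t,[(np.round(d["location"]).tolist(),round(d["confidence"],2),ray(p,d["location"],z)[:2].round(3).tolist()) for d in spotter.spot_point(p,t)])
im=np.hstack([ps["top"]["img"],ps["scene"]["img"]])
save(ps["top"],"t1.png",None,1.25);save(ps["scene"],"s1.png",None,1.25)
print(read_state())
E
```

```text
top [0.228 0.142 1.564] [[-0.02, -0.99, 0.17], [-1.0, 0.02, 0.0], [-0.0, -0.17, -0.99]] 538.7535566716009
mallet [([150.0, 311.0], 0.68, [0.315, 0.647]), ([244.0, 251.0], 0.64, [0.484, 0.377])]
stand [([245.0, 253.0], 0.58, [0.479, 0.375]), ([398.0, 213.0], 0.5, [0.587, -0.081])]
mat [([487.0, 227.0], 0.71, [0.537, -0.342]), ([507.0, 348.0], 0.71, [0.187, -0.372])]
press_broad [([399.0, 216.0], 0.84, [0.578, -0.083]), ([428.0, 261.0], 0.18, [0.442, -0.161])]
plunger_broad_top [([408.0, 211.0], 0.48, [0.569, -0.093])]
press_slim [([334.0, 219.0], 0.76, [0.575, 0.11])]
plunger_slim_top [([336.0, 209.0], 0.47, [0.578, 0.106])]
tube_a [([426.0, 258.0], 0.71, [0.449, -0.155]), ([313.0, 268.0], 0.42, [0.43, 0.177]), ([406.0, 211.0], 0.22, [0.592, -0.103])]
water []
beaker [([456.0, 167.0], 0.83, [0.726, -0.263])]
vial [([425.0, 259.0], 0.7, [0.446, -0.152]), ([470.0, 223.0], 0.65, [0.552, -0.292])]
jar [([376.0, 283.0], 0.75, [0.381, -0.008])]
rack [([377.0, 157.0], 0.82, [0.762, -0.026])]
scene [ 0.941 -0.694  1.274] [[0.87, 0.38, -0.31], [0.49, -0.67, 0.56], [0.0, -0.64, -0.77]] 550.9574
[... 1063 characters left out ...]
': 1.4, 'joint_pos': array([-1.16501270e+00,  2.38199883e-01, -1.35149995e-02,  1.31918758e+00,
       -6.54994063e-06,  1.57077196e+00]), 'qd': array([-1.37192502e-03,  7.71396701e-04, -7.75003698e-05, -2.58429037e-03,
       -3.70090573e-04,  3.40508328e-04]), 'joint_torque': array([-2.23211650e-04, -5.38581884e+01,  3.46684098e+01,  3.29408707e-03,
        1.06983256e-05,  4.08693256e-05]), 'tool_pos': array([ 0.20721777, -0.48232473,  0.23127043]), 'tcp_rot': array([-3.07704395e+00, -6.33056102e-01,  4.36680921e-05]), 'ft_force': array([-0.59456693, -0.02995191, -0.90831321]), 'torque': array([-0.02877079,  0.02969145, -0.0228932 ]), 'finger_force': 0.0, 'finger_gap': 0.0852797145073165}
```

View pics/t1.png

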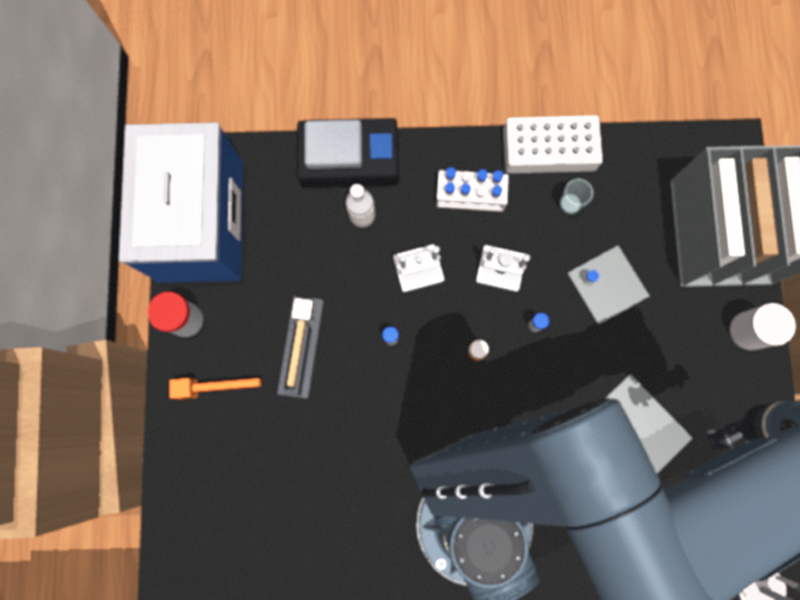

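View pics/s1.png

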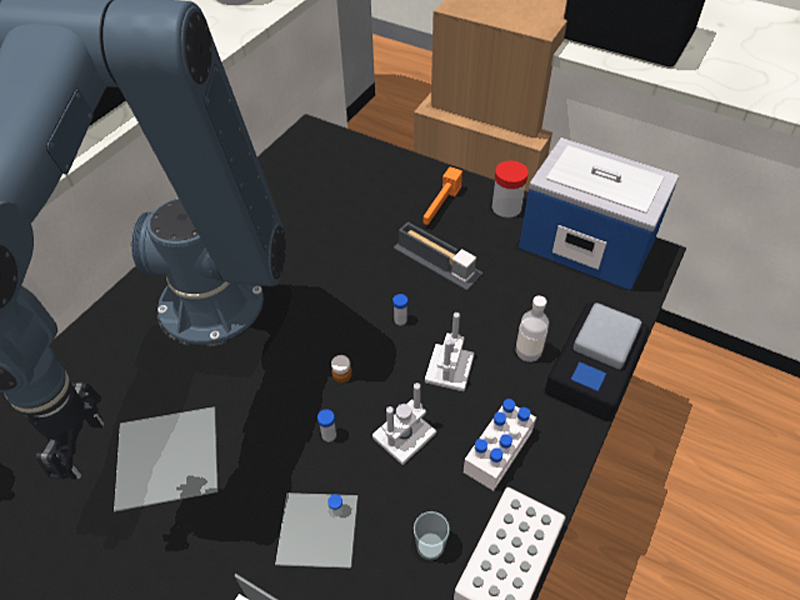

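The top view shows the white/wood mallet in the dark stand, with its head at about (302,308) in the enlarged picture and the handle towards the robot. The small mat is at (608,285) with a vial on it, and the broad press is at (503,268). Orange mallet is a decoy. I'll start moving while keeping the orientation, which also shows how J6 behaves.

apply_moves(
  motion=[
    [1, 5, 30, 50, 0, 0, 0],
    [1, 20, 85, 90, 0, 0, 0],
    [1, 40, 140, 100, 0, 0, 0],
    [1, 55, 195, 100, 0, 0, 0],
    [1, 70, 250, 100, 0, 0, 0],
    [1, 90, 305, 100, 0, 0, 0],
    [1, 110, 360, 100, 0, 0, 0],
    [1, 130, 415, 100, 0, 0, 0],
    [1, 140, 470, 100, 0, 0, 0],
    [1, 140, 500, 100, 0, 0, 0],
  ],
)

```text
time_s: 2.65
tool_pos: [0.3474, 0.02, 0.3313]
tcp_rot: [-3.076, -0.637, -0.001]
ft_force: [0.3, -0.9, -0.3]
finger_gap: 0.0856
finger_force: 0.0
```

Run:
```python
from h import *
s=read_state();print(s["joint_pos"].round(3),s["tool_pos"].round(3),s["tcp_rot"].round(3),s["time_s"],s["ft_force"])
p=shot("top")
ms=sorted(spotter.silhouettes(p,"mat"),key=lambda d:-d["confidence"])
for d in ms[:2]:
    c,_=cv2.findContours(d["region"].astype(np.uint8),0,2);c=max(c,key=cv2.contourArea)
    q=cv2.boxPoints(cv2.minAreaRect(c));w=np.array([ray(p,x,.004)[:2] for x in q])
    print("mat",d["confidence"],w.round(3).tolist(),w.mean(0).round(4),np.linalg.norm(np.roll(w,1,0)-w,axis=1).round(3))
for t,z in(("stand",.005),("press_broad",.016),("mallet",.05)):
    for d in spotter.silhouettes(p,t)[:2]:
        c,_=cv2.findContours(d["region"].astype(np.uint8),0,2);c=max(c,key=cv2.contourArea)
        q=cv2.boxPoints(cv2.minAreaRect(c));w=np.array([ray(p,x,z)[:2] for x in q]);print(t,d["confidence"],d["rect"],w.round(3).tolist())
```

```text
[ 0.057 -0.086 -0.12   1.536  0.     2.79 ] [0.347 0.02  0.331] [-3.076e+00 -6.370e-01 -1.000e-03] 2.65 [ 0.2813558  -0.9200599  -0.34124957]
mat 0.9 [[0.567, -0.243], [0.636, -0.371], [0.507, -0.432], [0.44, -0.305]] [ 0.5374 -0.3377] [0.142 0.145 0.143 0.143]
mat 0.67 [[0.195, -0.222], [0.327, -0.373], [0.178, -0.502], [0.051, -0.351]] [ 0.1877 -0.3618] [0.194 0.201 0.196 0.198]
stand 0.7 [223.6, 238.7, 30.8, 76.6] [[0.3, 0.442], [0.53, 0.405], [0.516, 0.333], [0.287, 0.371]]
press_broad 0.74 [382.1, 196.8, 39.8, 25.8] [[0.563, -0.025], [0.636, -0.044], [0.61, -0.149], [0.537, -0.13]]
mallet 0.91 [230.2, 238.4, 22.1, 70.3] [[0.319, 0.426], [0.515, 0.394], [0.505, 0.344], [0.31, 0.377]]
mallet 0.56 [137.2, 301.6, 71.9, 16.2] [[0.336, 0.673], [0.331, 0.471], [0.289, 0.471], [0.294, 0.672]]
```

apply_moves(
  motion=[
    [1, 5, 20, 0, 0, 0, 0.18],
    [1, 15, 60, 0, 0, 0, 0.36],
    [1, 30, 100, 0, 0, 0, 0.54],
    [1, 45, 140, 0, 0, 0, 0.72],
    [1, 60, 180, 0, 0, 0, 0.9],
    [1, 75, 220, 0, 0, 0, 1.08],
    [1, 90, 255, 0, 0, 0, 1.26],
    [1, 105, 290, -10, 0, 0, 1.44],
    [1, 120, 325, -30, 0, 0, 1.62],
    [1, 139, 355, -50, 0, 0, 1.8],
  ],
)

```text
time_s: 4.15
tool_pos: [0.4878, 0.3724, 0.2806]
tcp_rot: [1.411, 2.807, 0.0]
ft_force: [0.4, 0.4, -0.6]
finger_gap: 0.0856
finger_force: 0.0
```

apply_moves(
  motion=[
    [0.6, 0, 0, -20, 0, 0, 0.18],
    [0.6, 0, 0, -50, 0, 0, 0.36],
    [0.6, 0, 0, -80, 0, 0, 0.54],
    [0.6, 0, 0, -90, 0, 0, 0.72],
    [0.6, 0, 0, -100, 0, 0, 0.774],
    [0.6, 0, 0, -100, 0, 0, 0.774],
  ],
)

```text
time_s: 4.9
tool_pos: [0.4869, 0.371, 0.1805]
tcp_rot: [-0.258, -3.13, 0.002]
ft_force: [0.9, 0.6, 0.9]
finger_gap: 0.0683
finger_force: 0.0
```

Run:
```python
from h import *
s=read_state();print(s["joint_pos"].round(3),s["tool_pos"].round(4),s["tcp_rot"].round(3),s["finger_gap"],s["time_s"])
print(rot(s["tcp_rot"]).round(3))
p=shot("wrist");print(p["C"],p["fx"])
save(p,"w1.png")
for t,z in(("mallet",.005),("stand",0)):print(t,[(d["location"],ray(p,d["location"],z).round(4)) for d in spotter.spot_point(p,t)])
for d in spotter.silhouettes(p,"mallet")[:1]:print(d["rect"])
```

```text
[ 0.651  0.408  0.105  1.27  -0.     0.816] [0.4869 0.371  0.1805] [-2.58e-01 -3.13e+00  2.00e-03] 0.06828217863678548 4.9
[[-0.987  0.164 -0.001]
 [ 0.164  0.987 -0.001]
 [ 0.001 -0.001 -1.   ]]
[0.40712323 0.38445586 0.32247627] 336.00168763479854
mallet [([331.5, 221.5], array([0.4898, 0.3786, 0.005 ]))]
stand []
[307.6, 0.0, 48.0, 264.9]
```

View pics/w1.png

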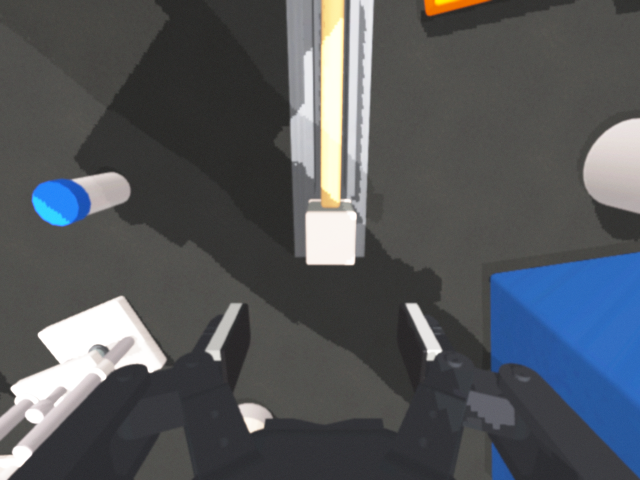

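The wrist view shows the mallet head's top face at about cols 306–356, rows 207–264, with the handle running straight up the picture, so the yaw is right.

Run:
```python
from h import *
s=read_state()
p=shot("wrist")
for u in((331,235.5),(306,264),(356,264),):print(u,ray(p,u,.065).round(4))
print(ray(p,(333,5),.048).round(4),ray(p,(331,195),.048).round(4))
Rt=rot(s["tcp_rot"]);d=ray(p,(331,235.5),.065)-s["tool_pos"];print(d.round(4),(Rt.T@d).round(4))
t=shot("top");
for d in spotter.spot_point(t,"plunger_broad_top"):print(d["location"],ray(t,d["location"],.105))
```

```text
(331, 235.5) [0.4861 0.3789 0.065 ]
(306, 264) [0.5071 0.3547 0.065 ]
(356, 264) [0.5138 0.3955 0.065 ]
[0.3254 0.4061 0.048 ] [0.4568 0.384  0.048 ]
[-0.0008  0.0066 -0.1168] [0.0019 0.0064 0.1168]
[406.1, 209.3] [ 0.57303222 -0.08860039  0.105     ]
```

apply_moves(
  motion=[
    [0.6, 0, 7, -40, 0, 0, 0],
    [0.6, 0, 7, -90, 0, 0, 0],
    [0.6, 0, 7, -130, 0, 0, 0],
    [0.6, 0, 7, -155, 0, 0, 0],
    [0.6, 0, 7, -155, 0, 0, 0],
    [-0.6, 0, 7, -155, 0, 0, 0],
    [-0.6, 0, 7, -155, 0, 0, 0],
    [-0.6, 0, 7, -155, 0, 0, 0],
    [-0.6, 0, 7, -155, 0, 0, 0],
  ],
  grip_force=70,
)

```text
time_s: 6.38
tool_pos: [0.4872, 0.3803, 0.0281]
tcp_rot: [0.254, 3.129, 0.003]
ft_force: [-0.1, -0.9, 7.2]
finger_gap: 0.0391
finger_force: 71.3
```

apply_moves(
  motion=[
    [-0.6, 0, 0, 25, 0, 0, 0],
    [-0.6, 0, 0, 70, 0, 0, 0],
    [-0.6, -5, -15, 80, 0, 0, 0],
    [-0.6, -20, -60, 80, 0, 0, 0],
    [-0.6, -35, -100, 75, 0, 0, 0],
    [-0.6, -35, -100, 45, 0, 0, 0],
    [-0.6, -35, -100, 15, 0, 0, 0],
    [-0.6, -35, -100, 5, 0, 0, 0],
    [-0.6, -35, -100, 0, 0, 0, 0],
  ],
)

```text
time_s: 7.5
tool_pos: [0.4509, 0.2793, 0.0259]
tcp_rot: [-0.254, -3.131, 0.001]
ft_force: [0.7, 0.7, -2.9]
finger_gap: 0.0395
finger_force: 71.4
```

Run:
```python
from h import *
s=read_state();print(s["tool_pos"].round(4),s["ft_force"],s["finger_gap"])
p=shot("top");d=spotter.spot_point(p,"mallet");print([(x["confidence"],ray(p,x["location"],0).round(3)) for x in d])
```

```text
[0.4509 0.2793 0.0259] [ 0.66745484  0.65123069 -2.91618127] 0.0395207648647967
[(0.59, array([0.315, 0.643, 0.   ]))]
```

apply_moves(
  motion=[
    [-0.6, 0, 0, -2, 0, 0, 0],
    [-0.6, 0, 0, -3, 0, 0, 0],
    [-0.3, 0, 0, -3, 0, 0, 0],
    [0.2, 0, 0, -3, 0, 0, 0],
    [0.3, 0, 0, -3, 0, 0, 0],
    [0.3, 0, 0, 20, 0, 0, 0],
    [0.3, 0, 0, 70, 0, 0, 0],
    [0.3, -37, 6, 110, 0, 0, 0],
    [0.3, -74, 12, 120, 0, 0, 0],
    [0.3, -74, 12, 120, 0, 0, 0],
  ],
)

```text
time_s: 8.85
tool_pos: [0.3758, 0.2921, 0.1477]
tcp_rot: [0.251, 3.13, 0.002]
ft_force: [0.6, -0.1, 0.5]
finger_gap: 0.0553
finger_force: 0.0
```

Run:
```python
from h import *
s=read_state();print(s["tool_pos"].round(4),s["finger_gap"],s["time_s"])
p=shot("wrist");save(p,"w2.png")
print([(d["location"],ray(p,d["location"],0).round(4)) for d in spotter.spot_point(p,"mallet")])
```

```text
[0.3758 0.2921 0.1477] 0.055304859118236536 8.85
[([324.2, 304.8], array([0.4528, 0.2809, 0.    ])), ([0.3, 289.4], array([ 0.3871, -0.0202,  0.    ]))]
```

View pics/w2.png

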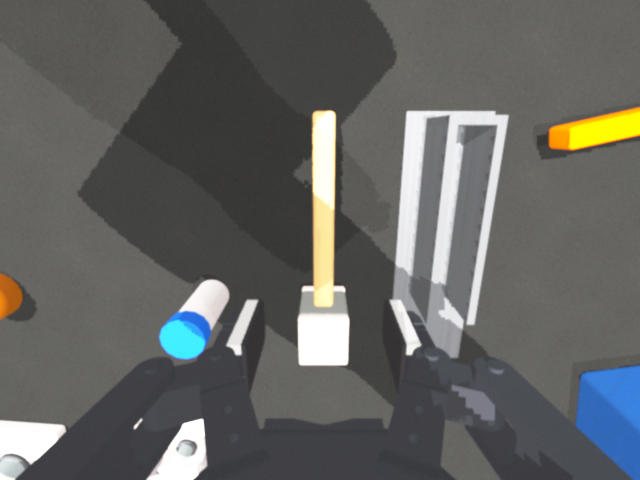

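Mallet stands upright on the bench with the handle midway between the fingers. I'll descend and grip the handle.

apply_moves(
  motion=[
    [0.2, 0, 0, -50, 0, 0, 0],
    [0, 0, 0, -100, 0, 0, 0],
    [0, 0, 0, -125, 0, 0, 0],
    [0, 0, 0, -134, 0, 0, 0],
    [-0.4, 0, 0, -134, 0, 0, 0],
    [-1, 0, 0, -134, 0, 0, 0],
    [-1, 0, 0, -134, 0, 0, 0],
    [-1, 0, 0, -134, 0, 0, 0],
  ],
  grip_force=115,
)

```text
time_s: 9.95
tool_pos: [0.3779, 0.2921, 0.013]
tcp_rot: [0.254, 3.13, 0.001]
ft_force: [0.9, -1.1, 3.0]
finger_gap: 0.0144
finger_force: 112.2
```

apply_moves(
  motion=[
    [-1, 0, 0, 15, 0, 0, 0],
    [-1, 0, 0, 65, 0, 0, 0],
    [-1, 0, 0, 120, 0, 0, 0],
    [-1, 0, -20, 170, 0, 0, 0],
    [-1, 20, -60, 195, 0, 0, -0.03],
    [-1, 40, -110, 200, 0, 0, -0.06],
    [-1, 60, -160, 200, 0, 0, -0.093],
    [-1, 80, -210, 200, 0, 0, -0.093],
    [-1, 95, -255, 200, 0, 0, -0.093],
    [-1, 104, -263, 200, 0, 0, -0.093],
  ],
)

```text
time_s: 11.2
tool_pos: [0.4813, 0.0264, 0.2122]
tcp_rot: [-0.404, -3.115, 0.0]
ft_force: [-0.1, 0.9, -1.5]
finger_gap: 0.0142
finger_force: 113.0
```

Run:
```python
from h import *
s=read_state();print(s["tool_pos"].round(4),rot(s["tcp_rot"]).round(3).tolist(),s["finger_gap"],s["time_s"],s["ft_force"],s["torque"])
p=shot("wrist");save(p,"w3.png")
for t,z in(("mallet",.2),("press_broad",0),("plunger_broad_top",.105),("plunger_slim_top",.105)):
  print(t,[(np.round(d["location"]),d["confidence"],ray(p,d["location"],z).round(4)) for d in spotter.spot_point(p,t)])
```

```text
[0.4813 0.0264 0.2122] [[-0.967, 0.255, -0.0], [0.255, 0.967, -0.0], [0.0, -0.0, -1.0]] 0.014216229390413842 11.2 [-0.05029806  0.85059492 -1.52559867] [0.09873882 0.12257108 0.05893882]
mallet [(array([324., 415.]), 0.97, array([0.5546, 0.0075, 0.2   ]))]
press_broad [(array([253., 314.]), 0.83, array([ 0.5811, -0.0861, -0.    ]))]
plunger_broad_top []
plunger_slim_top [(array([446., 334.]), 0.6, array([0.5892, 0.1074, 0.105 ]))]
```

View pics/w3.png

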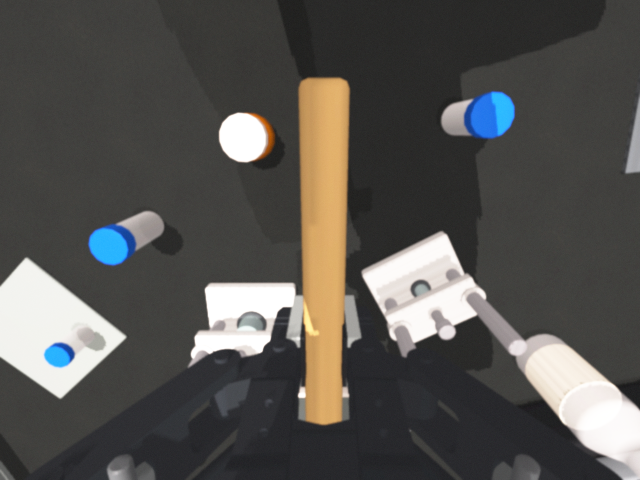

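Run:
```python
from h import *
p=shot("wrist")
a,b=ray(p,(206,285.5),.016),ray(p,(296,284),.016)
e=(b-a);print(a,b,np.linalg.norm(e),np.degrees(np.arctan2(e[1],e[0]))-90)
e/=np.linalg.norm(e);ax=np.array([e[1],-e[0],0]);m=(a+b)/2+.045*ax;print("centre",m)
for n in("scene","top"):
  q=shot(n)
  for X in((*m[:2],.105),):print(n,"proj of est",proj(q,X))
  for d in spotter.spot_point(q,"plunger_broad_top")[:1]:print(d["location"],ray(q,d["location"],.105))
  for d in spotter.spot_point(q,"press_broad")[:1]:print(d["location"],ray(q,d["location"],0))
  d=spotter.spot_point(q,"mallet");print([(x["confidence"],ray(q,x["location"],.2).round(4)) for x in d])
  if n=="scene": save(q,"s3.png",(220,240,420,390),4)
```

```text
[ 0.52552209 -0.11574592  0.016     ] [ 0.54883295 -0.01889436  0.016     ] 0.09961737503170845 -13.532918731460057
centre [ 0.58092812 -0.07785032  0.016     ]
scene proj of est (np.float64(323.6690472869511), np.float64(324.3591644229664))
[322.3, 328.1] [ 0.58324945 -0.0887227   0.105     ]
[321.4, 346.4] [ 0.57627849 -0.08326331  0.        ]
[(0.86, array([0.4112, 0.4359, 0.2   ])), (0.81, array([0.5638, 0.008 , 0.2   ]))]
top proj of est (np.float64(402.09148080883443), np.float64(206.6296793426863))
[(0.9, array([0.3079, 0.5752, 0.2   ])), (0.73, array([0.5555, 0.1091, 0.2   ]))]
```

View pics/s3.png

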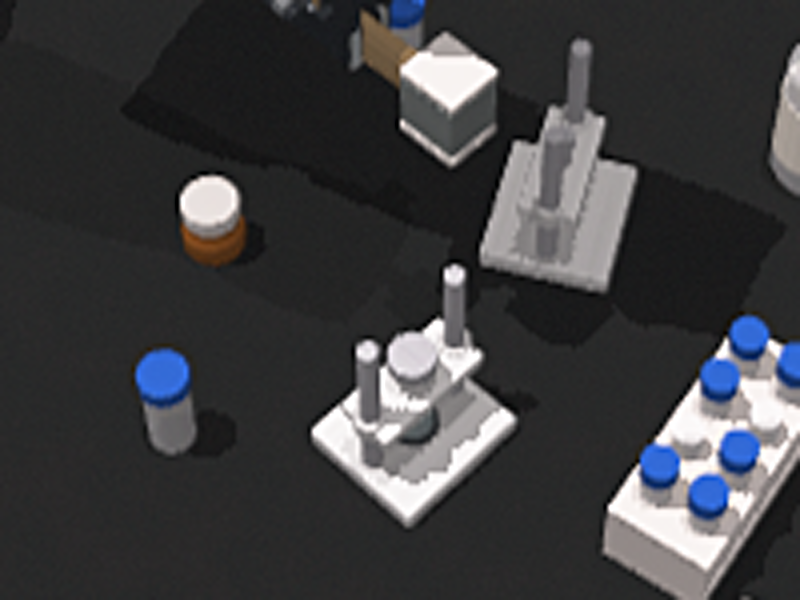

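Run:
```python
from h import *
q=shot("scene")
f=lambda u,z:ray(q,(220+(u[0]+.5)/4-.5,240+(u[1]+.5)/4-.5),z)
print("plunger",f((411,355),.105))
P=f((367,345),.15),f((455,270),.15);print("pillars",P,(P[0]+P[1])/2,np.linalg.norm(P[0]-P[1]),np.degrees(np.arctan2(*(P[1]-P[0])[:2])))
c=f((312,432),.016),f((516,420),.016);print("base mid",(c[0]+c[1])/2,np.linalg.norm(c[0]-c[1]))
M=[f(u,.26) for u in((447,33),(498,73),(450,110),(400,76))];print("mallet top",np.mean(M,0),np.array(M).round(3).tolist())
```

```text
plunger [ 0.58379433 -0.0893078   0.105     ]
pillars (array([ 0.57152272, -0.11935867,  0.15      ]), array([ 0.59140819, -0.04800812,  0.15      ])) [ 0.58146546 -0.08368339  0.15      ] 0.07406978235016538 15.573206162087374
base mid [ 0.58445125 -0.08800622  0.016     ] 0.13143694364615702
mallet top [0.55602826 0.00703844 0.26      ] [[0.541, 0.033, 0.26], [0.581, 0.021, 0.26], [0.57, -0.017, 0.26], [0.532, -0.009, 0.26]]
```

apply_moves(
  motion=[
    [-1, 10, -30, 0, 0, 0, 0],
    [-1, 20, -70, 0, 0, 0, 0],
    [-1, 27, -90, -10, 0, 0, 0],
    [-1, 27, -90, -25, 0, 0, 0],
    [-1, 27, -90, -35, 0, 0, 0],
    [-1, 27, -90, -35, 0, 0, 0],
  ],
)

```text
time_s: 12.7
tool_pos: [0.5074, -0.0605, 0.1764]
tcp_rot: [-0.398, -3.114, -0.0]
ft_force: [-0.4, 0.8, -1.9]
finger_gap: 0.014
finger_force: 113.0
```

Run:
```python
from h import *
s=read_state();print(s["tool_pos"].round(4),s["time_s"],s["ft_force"])
q=shot("scene");save(q,"s4.png",(260,260,400,365),5.7)
```

```text
[ 0.5074 -0.0605  0.1764] 12.7 [-0.41292473  0.84446465 -1.89904262]
```

View pics/s4.png

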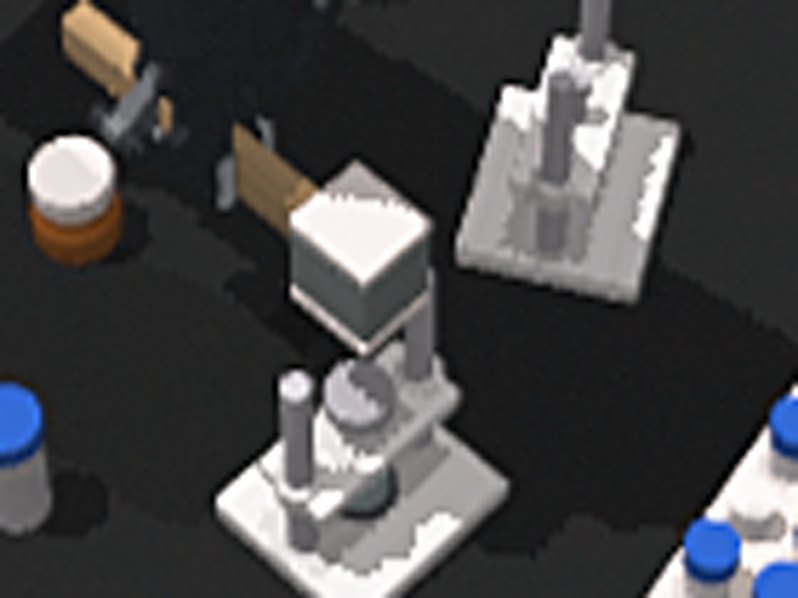

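Run:
```python
from h import *
q=shot("scene")
f=lambda u,z:ray(q,(260+(u[0]+.5)/5.7-.5,260+(u[1]+.5)/5.7-.5),z)
M=np.array([f(u,.223) for u in((357,162),(432,223),(362,283),(290,215))]);print(M.mean(0),M.round(3).tolist())
B=np.array([f(u,.163) for u in((291,293),(366,352),(432,290))]);print(((B[0]+B[2])/2).round(4),B.round(3).tolist())
print(f((296,376),.15),f((360,389),.105))
```

```text
[ 0.58122964 -0.08067047  0.223     ] [[0.566, -0.056, 0.223], [0.607, -0.068, 0.223], [0.597, -0.106, 0.223], [0.555, -0.092, 0.223]]
[ 0.5788 -0.0764  0.163 ] [[0.554, -0.091, 0.163], [0.595, -0.101, 0.163], [0.604, -0.061, 0.163]]
[ 0.5713703 -0.1184341  0.15     ] [ 0.5838286  -0.08753509  0.105     ]
```

apply_moves(
  motion=[
    [-1, 2, -5, 0, 0, 0, 0],
    [-1, 2, -5, -8, 0, 0, 0],
    [-1, 2, -5, -20, 0, 0, 0],
    [-1, 2, -5, -32, 0, 0, 0],
    [-1, 2, -5, -38, 0, 0, 0],
    [-1, 2, -5, -38, 0, 0, 0],
  ],
)

```text
time_s: 13.55
tool_pos: [0.5098, -0.0663, 0.1386]
tcp_rot: [-0.399, -3.115, 0.0]
ft_force: [0.6, 0.2, -2.1]
finger_gap: 0.0145
finger_force: 113.0
```

Clear of the pillars. Now the blow.

apply_moves(
  motion=[
    [-1, 0, 0, -22, 0, 0, 0],
    [-1, 0, 0, -40, 0, 0, 0],
    [-1, 0, 0, -40, 0, 0, 0],
  ],
)

```text
time_s: 13.92
tool_pos: [0.5104, -0.0662, 0.0994]
tcp_rot: [0.399, 3.116, 0.0]
ft_force: [-0.4, 0.1, -1.6]
finger_gap: 0.0142
finger_force: 114.4
```

apply_moves(
  motion=[
    [-1, 0, 0, -2, 0, 0, 0],
    [-1, 0, 0, -4, 0, 0, 0],
    [-1, 0, 0, -4, 0, 0, 0],
  ],
)

```text
time_s: 14.3
tool_pos: [0.5103, -0.0662, 0.0974]
tcp_rot: [0.399, 3.114, 0.0]
ft_force: [-10.9, 2.5, 19.3]
finger_gap: 0.0141
finger_force: 117.6
```

Run:
```python
from h import *
s=read_state();print(s["tool_pos"].round(4),s["time_s"],s["ft_force"],s["torque"])
q=shot("scene");save(q,"s5.png",(260,260,400,365),5.7)
```

```text
[ 0.5103 -0.0662  0.0974] 14.3 [-10.89997942   2.49276249  19.27435907] [0.30308911 1.11116251 0.02602475]
```

View pics/s5.png

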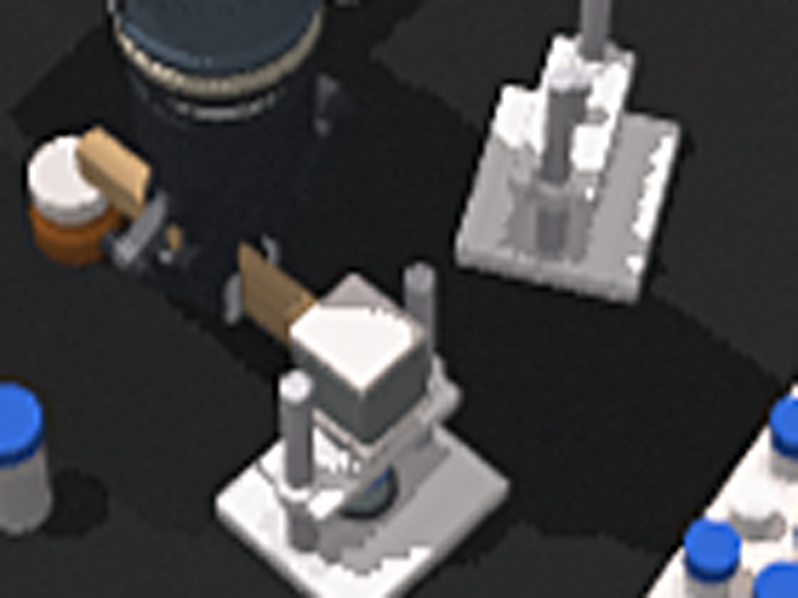

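19 N reaction: on the end stop (the blue cap sits on the vial). Lift straight up, then go to the mat.

apply_moves(
  motion=[
    [-1, 0, 0, 20, 0, 0, 0],
    [-1, 0, 0, 60, 0, 0, 0],
    [-1, 0, 0, 110, 0, 0, 0],
    [-1, 0, 0, 150, 0, 0, 0],
    [-1, -5, -30, 155, 0, 0, 0],
    [-1, -15, -80, 155, 0, 0, 0],
    [-1, -25, -135, 155, 0, 0, 0],
    [-1, -35, -190, 155, 0, 0, 0],
    [-1, -45, -240, 155, 0, 0, 0],
    [-1, -53, -280, 150, 0, 0, 0],
  ],
)

```text
time_s: 15.6
tool_pos: [0.4568, -0.3486, 0.2457]
tcp_rot: [0.401, 3.115, -0.002]
ft_force: [-0.7, -0.4, -2.3]
finger_gap: 0.0147
finger_force: 113.9
```

Run:
```python
from h import *
s=read_state();print(s["tool_pos"].round(4),s["time_s"],s["ft_force"],s["torque"])
q=shot("scene");cv2.imwrite("pics/s6.png",np.hstack([cv2.resize(q["img"][290:370,280:370],(390,347)),cv2.resize(q["img"][330:450,190:325],(390,347))])[:,:,::-1])
for t,z in(("mallet",.23),("vial",.004),("mat",.004),("plunger_broad_top",.089)):print(t,[(np.round(d["location"]),d["confidence"],ray(q,d["location"],z).round(4)) for d in spotter.spot_point(q,t)])
```

```text
[ 0.4568 -0.3486  0.2457] 15.6 [-0.6624507  -0.39576606 -2.25646406] [ 0.08265433  0.11464973 -0.03638236]
mallet [(array([360., 148.]), 0.9, array([0.4192, 0.4175, 0.23  ])), (array([231., 390.]), 0.59, array([ 0.5321, -0.3685,  0.23  ])), (array([271., 408.]), 0.15, array([ 0.6222, -0.3606,  0.23  ]))]
vial [(array([270., 410.]), 0.58, array([ 0.5563, -0.2941,  0.004 ]))]
mat [(array([253., 422.]), 0.87, array([ 0.5362, -0.3391,  0.004 ])), (array([135., 365.]), 0.77, array([ 0.1925, -0.3623,  0.004 ]))]
plunger_broad_top [(array([324., 332.]), 0.41, array([ 0.5883, -0.0869,  0.089 ]))]
```

View pics/s6.png

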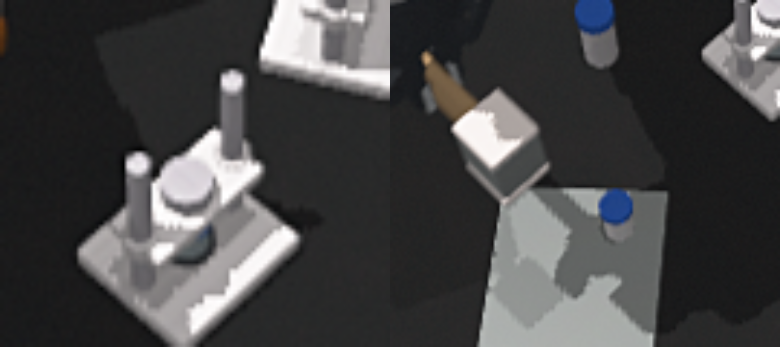

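apply_moves(
  motion=[
    [-1, 0, 0, -40, 0, 0, 0],
    [-1, 0, 0, -90, 0, 0, 0],
    [-1, 0, 0, -140, 0, 0, 0],
    [-1, 0, 0, -185, 0, 0, 0],
    [-1, 0, 0, -210, 0, 0, 0],
    [-1, 0, 0, -220, 0, 0, 0],
    [-1, 0, 0, -224, 0, 0, 0],
    [-1, 0, 0, -224, 0, 0, 0],
  ],
)

```text
time_s: 16.85
tool_pos: [0.4579, -0.3464, 0.0222]
tcp_rot: [0.398, 3.115, -0.001]
ft_force: [-0.4, -0.1, -2.8]
finger_gap: 0.0142
finger_force: 113.9
```

Run:
```python
from h import *
q=shot("scene");g=cv2.cvtColor(cv2.resize(q["img"][240:390,220:420],None,fx=4,fy=4,interpolation=cv2.INTER_CUBIC),cv2.COLOR_RGB2GRAY)
o=cv2.imread("pics/s3.png",0)
t=o[328:382,382:440]
r=cv2.matchTemplate(g[310:420,360:470],t,cv2.TM_CCOEFF_NORMED);_,v,_,m=cv2.minMaxLoc(r);print(v,(m[0]+360-382)/4,(m[1]+310-328)/4)
a,b=np.array(proj(q,(.583,-.087,.105))),np.array(proj(q,(.583,-.087,.089)));print(b-a)
```

```text
0.8519225716590881 0.0 2.5
[0.05975875 3.37887656]
```

Run:
```python
from h import *
q=shot("scene");c=cv2.resize(q["img"][240:390,220:420,::-1],None,fx=4,fy=4,interpolation=cv2.INTER_CUBIC)
o=cv2.imread("pics/s3.png")
im=np.hstack([cv2.resize(x[250:480,310:500],None,fx=2,fy=2,interpolation=cv2.INTER_CUBIC) for x in(o,c)]);cv2.imwrite("pics/cmp.png",im)
```

```text
(no output)
```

View pics/cmp.png

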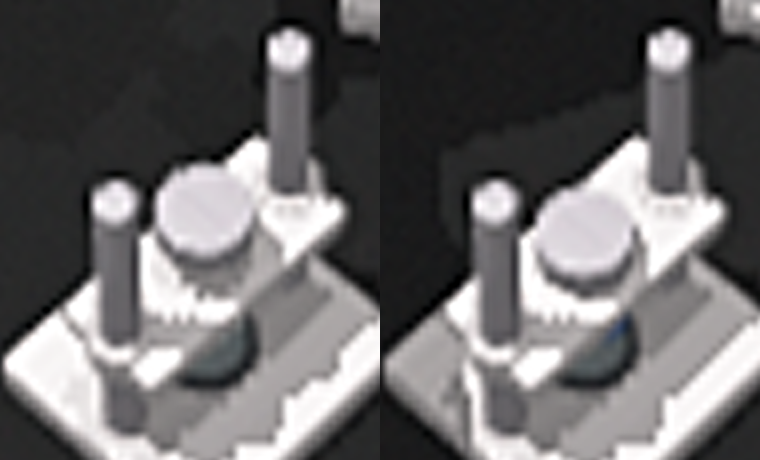

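Plunger is down (disc moved from row 208 to 233 in the comparison), consistent with full travel. Lower onto the mat.

apply_moves(
  motion=[
    [-1, 0, 0, -2, 0, 0, 0],
    [-1, 0, 0, -4, 0, 0, 0],
    [-1, 0, 0, -5, 0, 0, 0],
    [-1, 0, 0, -5, 0, 0, 0],
  ],
)

```text
time_s: 17.45
tool_pos: [0.4571, -0.3463, 0.0162]
tcp_rot: [-0.399, -3.116, -0.0]
ft_force: [-0.6, 0.1, -2.9]
finger_gap: 0.0141
finger_force: 113.9
```

apply_moves(
  motion=[
    [-1, 0, 0, -1, 0, 0, 0],
    [-1, 0, 0, -2, 0, 0, 0],
    [-1, 0, 0, -3, 0, 0, 0],
    [-1, 0, 0, -3, 0, 0, 0],
  ],
)

```text
time_s: 17.95
tool_pos: [0.4571, -0.3464, 0.0143]
tcp_rot: [0.399, 3.116, -0.001]
ft_force: [-5.5, 1.8, 10.3]
finger_gap: 0.014
finger_force: 116.0
```

Contact with the mat. Release gently and rise.

apply_moves(
  motion=[
    [-1, 0, 0, 1, 0, 0, 0],
    [-0.6, 0, 0, 1, 0, 0, 0],
    [-0.2, 0, 0, 1, 0, 0, 0],
    [0, 0, 0, 1, 0, 0, 0],
    [0, 0, 0, 1, 0, 0, 0],
    [0, 0, 0, 25, 0, 0, 0],
    [0, 0, 0, 70, 0, 0, 0],
    [0, 0, 0, 120, 0, 0, 0],
    [0, 0, 0, 160, 0, 0, 0],
    [0, 0, 0, 160, 0, 0, 0],
  ],
  grip_force=20,
)

```text
time_s: 19.2
tool_pos: [0.4587, -0.3474, 0.1766]
tcp_rot: [0.398, 3.111, -0.005]
ft_force: [-0.4, 0.1, 0.6]
finger_gap: 0.0427
finger_force: 0.0
```

Run:
```python
from h import *
s=read_state();print(s["tool_pos"].round(4),s["time_s"],s["ft_force"],s["finger_gap"])
for n in("scene","wrist"):
  q=shot(n)
  for t,z in(("mallet",.004),("vial",.004),("mat",.004)):print(n,t,[(np.round(d["location"]),d["confidence"],ray(q,d["location"],z).round(4)) for d in spotter.spot_point(q,t)])
  print([d["rect"] for d in spotter.silhouettes(q,"mallet")])
H=np.array([.529,-.365]);a=np.radians(-14.8)
q=shot("scene");ax=np.array([np.cos(a),np.sin(a)])
print("expect origin",proj(q,(*H,.004)),"tail",proj(q,(*(H-.174*ax),.034)),"top",proj(q,(*H,.064)))
save(q,"end.png",(130,310,330,460),4)
```

```text
[ 0.4587 -0.3474  0.1766] 19.2 [-0.36172996  0.12808379  0.57384307] 0.04268549717840145
scene mallet [(array([360., 150.]), 0.95, array([0.3128, 0.6515, 0.004 ])), (array([247., 433.]), 0.89, array([ 0.5393, -0.3665,  0.004 ]))]
scene vial [(array([273., 405.]), 0.67, array([ 0.5556, -0.2807,  0.004 ])), (array([323., 331.]), 0.33, array([ 0.5597, -0.0435,  0.004 ]))]
scene mat [(array([252., 422.]), 0.98, array([ 0.5344, -0.3396,  0.004 ]))]
[[203.6, 386.2, 50.7, 53.3]]
wrist mallet [(array([324., 296.]), 0.87, array([ 0.532, -0.364,  0.004]))]
wrist vial [(array([396., 295.]), 0.66, array([ 0.55  , -0.2923,  0.004 ])), (array([600., 274.]), 0.33, array([ 0.5785, -0.0906,  0.004 ]))]
wrist mat [(array([349., 294.]), 0.79, array([ 0.5373, -0.3389,  0.004 ]))]
[[300.1, 114.8, 44.9, 234.0]]
expect origin (np.float64(244.12119877961925), np.float64(430.0465830161712)) tail (np.float64(196.23835866723377), np.float64(376.5722601338948)) top (np.float64(240.96020094123583), np.float64(419.97620881577024))
```

Run:
```python
from h import *
q=shot("wrist");a=np.radians(-14.8);ax=np.array([np.cos(a),np.sin(a)]);H=np.array([.5305,-.365])
for tilt in(0,.1,-.1):
  f=lambda x,z:proj(q,(*(H+ax*(x*np.cos(tilt)+z*np.sin(tilt))),.004+z*np.cos(tilt)-x*np.sin(tilt)))
  print(tilt,"tail",f(-.174,.043),f(-.174,.017),"head top front",f(.022,.06),"head top back",f(-.022,.06))
r=spotter.silhouettes(q,"mallet")[0]["region"];g=cv2.cvtColor(q["img"],cv2.COLOR_RGB2GRAY)
ys=np.where(r.any(1))[0];w=r.sum(1);print(ys.min(),ys.max(),[(y,int(w[y])) for y in range(ys.min(),ys.max(),12)])
print(g[240:360:3,324])
```

```text
0 tail (np.float64(324.1260285083871), np.float64(107.38453481726322)) (np.float64(324.0239489206791), np.float64(109.60959668015258)) head top front (np.float64(323.3230065995782), np.float64(347.03025291661334)) head top back (np.float64(323.4867738835999), np.float64(302.1895628564679))
0.1 tail (np.float64(324.1759894517426), np.float64(113.6702866337128)) (np.float64(324.07678655181303), np.float64(111.78688001207925)) head top front (np.float64(323.29986248414843), np.float64(350.9547664545435)) head top back (np.float64(323.46609624191666), np.float64(309.80250657079466))
-0.1 tail (np.float64(324.07147591002933), np.float64(104.24226316561868)) (np.float64(323.9687387233857), np.float64(109.85739228380373)) head top front (np.float64(323.3469344885503), np.float64(342.3619770403251)) head top back (np.float64(323.50557473812177), np.float64(294.4769214245688))Traceback (most recent call last):
  File "<stdin>", line 6, in <module>
IndexError: list index out of range
```

```bash
python3 -c "
from rig import bot
print(bot.close_job())"
```

```text
the job is handed in; nothing more can be done
None
```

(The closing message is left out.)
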